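# Make up a dip set and a soup set

### The arm

A 7-joint arm with a two-finger parallel gripper is mounted at the origin on a cart in front of the work surface, level with it; the furniture and walls round the work are solid. World frame = base frame: x ahead of the robot, y to its left, z up, the work surface at z = 0. Lengths are in m, angles in rad, forces in N, time in s.
With the tool pointing down it reaches from about 0.425 to 0.875 m from the base axis. Payload 4.7 kg.
Tool frame: the origin (TCP) lies midway between the tips of the shut fingers; the grasp point (between the pads) lies 19 mm behind it; z points along the fingers, x is the direction in which the jaws open and shut, and the axes are right-handed (so a half turn about z gives the same grasp; the last joint's range is limited). The gripper opens to 87 mm and grips with 3 to 60 N. Pads are 19 mm wide; open, the fingers measure 117 mm over their backs; the gripper's body (75 mm by 190 mm) begins 51 mm behind the grasp point.
Start: joints at [-1.244, 0.321, -0.07, 1.45, 0.023, 1.371, -0.057], TCP at [0.2, 0.618, 0.223] pointing down, gripper open.
Joint ranges: [-2.86, 2.86], [-0.3, 2.09], [-1.38, 1.24], [0.06, 2.45], [-1.56, 4.7], [0.09, 2.05], [-2.69, 2.69]. Speed limits (rad/s): [2.57, 2.57, 3.14, 3.14, 3.14, 3.14, 3.14].

### API

Orientations are given as a rotation vector (axis times angle).
In Python, from bench import get_state, eyes, ticket gives the robot as it stands.
- The arm moves only by the tool carry_out, never from a script. Its argument "motion" is a list of rows, each a list of 2 entries, a list of its own where there are three numbers: the shift along the world's x, y, z in m, then the turn about the world's z in rad. A call has 1 to 20 rows; each row is the pose to reach, as a shift and turn from the pose commanded when the call began; what a row does not reach only later rows make up. A row lasts 1/10 s, in which the tool goes at most 50 mm and 8.59 degrees, less where a joint would pass 70% of its speed; a pose out of reach is approached as far as the arm can. A call with a gripper value outside its range is refused whole. "grip" is the gripper command: -1 is fully open, 1 is shut, values between are in proportion, set as the call begins (left out, the last holds). The fingers move at their own pace and stop on an object; "squeeze" is the grip in N (left out, the last holds). Time passes only in rows, so rows that repeat a pose let the fingers close. It gives the time, the measured TCP pose, the force and the opening at its end, in the units of the state.
- get_state(): the state, without advancing time (a new reading comes with each control period).
- eyes.get_image(name): name is "side" or "top"; returns a dict with "pixels" (400x640x3 uint8, blue, green, red), "mtx" (3x3 intrinsics, pixels), "extrinsics" (4x4, takes a point from camera to world coordinates). Camera axes: x right, y down, z forward; pixel columns grow to the right and rows downward; lengths in m; the calibration is good to about 2 mm. A picture is of the moment at which its call begins. There is no depth.
- ticket.close_job(): hands the job in, once; it reports no verdict.
The state is a dict: "time": time; "joint_positions": joint angles; "qd": joint speeds; "joint_torque": joint torques, N m; "position": TCP position; "tool_rot": TCP orientation; "ft_force": force on the tool from outside, world axes, zero at the start; "torque": the same for the moment, N m; "grip_width": opening from 0.0 (shut) to 1.0 (fully open).
Only numpy, scipy, OpenCV 4.12 (cv2) and the standard library are available. Lean on these libraries where they do the work, as an engineer would, in place of code of your own. Each camera call takes 0.05 s, during which the arm holds its last target. There are 200 camera calls.

### The job

Make up the two kits in the grey trays: the dip set, one shaker and the two ramekins, goes in the long tray with three pockets; the soup set, the mug and the other shaker, goes in the short tray with two pockets. Shakers go in the small pockets and the ramekins and mug in the large ones, each standing upright, down on the floor of its pocket and about in the middle of it; leave the tape roll and the bundle of wooden pegs where they lie.

Things in the scene. Friction and masses are not known exactly. Their poses are not given: they have to be found in the camera images.
- shaker_a_center (a point): Glass salt shaker with a domed metal cap, 27 mm diameter, 74 mm tall, standing upright on the worktop, about 55 g; grip the straight glass below 55 mm height. The point is its centre, 37 mm above its underside, on its axis. The two shakers are alike.
- shaker_b_center (a point): Glass salt shaker with a domed metal cap, 27 mm diameter, 74 mm tall, standing upright on the worktop, about 55 g; grip the straight glass below 55 mm height. The point is its centre, 37 mm above its underside, on its axis. The two shakers are alike.
- ramekin_a_center (a point): Ribbed white ramekin (small round dish, open at the top), 68 mm outside diameter, 36 mm tall, wall about 6 mm, standing upright on the worktop, about 130 g; it can be gripped across its diameter or by the wall. The point is its centre, 18 mm above its underside, on its axis. The two ramekins are alike.
- ramekin_b_center (a point): Ribbed white ramekin (small round dish, open at the top), 68 mm outside diameter, 36 mm tall, wall about 6 mm, standing upright on the worktop, about 130 g; it can be gripped across its diameter or by the wall. The point is its centre, 18 mm above its underside, on its axis. The two ramekins are alike.
- mug_center (a point): Navy mug, round body 68 mm diameter (foot 61), 62 mm tall, open top, upright on the worktop, about 220 g. Its loop handle, 10 mm thick, points along the mug's -y axis, to 56 mm from the body's axis, 13 to 57 mm high; grip the body across the mug's x axis to clear it. The point is the centre of the round body (without handle), 31 mm above its underside. The handle may point any way in the tray.
- long_tray: Fixed grey tray, 104 mm wide, top 12 mm above the worktop, pocket floors 5 mm above it. Origin: centre of its underside; x along its length, z up. This one is 280 mm long (302 mm over the end grips) with three round pockets in a row on its x axis: large ones, 88 mm diameter, at x = -88 mm and x = +88 mm, for the ramekins, and a small one, 47 mm diameter, at x = 0, for a shaker.
- short_tray: Fixed grey tray, 104 mm wide, top 12 mm above the worktop, pocket floors 5 mm above it. Origin: centre of its underside; x along its length, z up. This one is 180 mm long (202 mm over the end grips) with two round pockets on its x axis: a large one, 84 mm diameter, at x = -40 mm, for the mug, and a small one, 47 mm diameter, at x = +48 mm, for a shaker.
- tape_roll_center (a point): Roll of brown packing tape lying flat, 67 mm diameter, 37 mm tall; not part of any kit, to be left alone. The point is its centre, 18 mm above its underside.
- peg_bundle_center (a point): Small bundle of wooden pegs lying flat, 62 x 15 x 11 mm; not part of any kit, to be left alone. The point is its centre, about 5 mm above its underside.
Not all that is in view belongs to the job. What is shaped like the part that bears ramekin_a_center but red or yellow is not meant. What is shaped like the part that bears shaker_a_center but turquoise is not meant.

How it is judged:
By the outcome, as a careful person would: the job done as asked, in the order asked, and still so for the second after the job is handed in, with the robot touching nothing.
It also fails if it takes over 122 s, if anything falls off the work surface, if the arm or the gripper's body presses on something with over 40 N, if the wrist force passes 120 N, or if a joint passes its speed limit or range.

## Working session

There is one attempt and no reset: what is moved stays moved. The work goes in short steps, Python scripts to look and compute and a tool call to move; the robot and the scene stay as the last step left them, time stands still between calls to the robot, and variables do not carry over. Pictures are saved under pics/ and viewed, about 12 in all and at most 16, crops included, and the job is handed in when it is done.

Besides the shell and the picture viewer there is one more tool, called after "Call:" by a JSON object that holds its "op" and its "data", one argument or row to a line. carry_out: Moves the arm, as the interface text tells. Its arguments: {"type":"object","properties":{"motion":{"type":"array","items":{"type":"array"}},"grip":{"type":"number"},"squeeze":{"type":"number"}},"required":["motion"]}

```bash
mkdir -p pics
python3 - <<'E'
from bench import get_state, eyes
import cv2,pickle
s=get_state();print({k:s[k] for k in('time','position','tool_rot','grip_width')})
for n in('side','top'):
    d=eyes.get_image(n);cv2.imwrite(f'pics/{n}0.png',d['pixels']);pickle.dump(d,open(n+'0.pkl','wb'));print(n,d['mtx'],d['extrinsics'])
E
```

```text
{'time': 0.0, 'position': array([0.19989303, 0.61790884, 0.22142354]), 'tool_rot': array([ 2.53935044e+00,  1.84760050e+00, -2.40484655e-03]), 'grip_width': 1.001374265979001}
side [[428.25579699   0.         323.22252324]
 [  0.         428.25579699 203.46157232]
 [  0.           0.           1.        ]] [[ 0.95621308 -0.10816466  0.27195027  0.16921416]
 [-0.29166641 -0.42911854  0.85486138 -1.05355265]
 [ 0.02423311 -0.89674839 -0.44187676  0.60706616]
 [ 0.          0.          0.          1.        ]]
top [[448.86854368   0.         320.70806377]
 [  0.         448.86854368 208.15127694]
 [  0.           0.           1.        ]] [[-0.02573171 -0.99580914  0.08776124  0.3915761 ]
 [-0.99941147  0.0276179   0.02034599 -0.0159307 ]
 [-0.0226845  -0.08718606 -0.99593374  1.57780372]
 [ 0.          0.          0.          1.        ]]
```

View pics/top0.png

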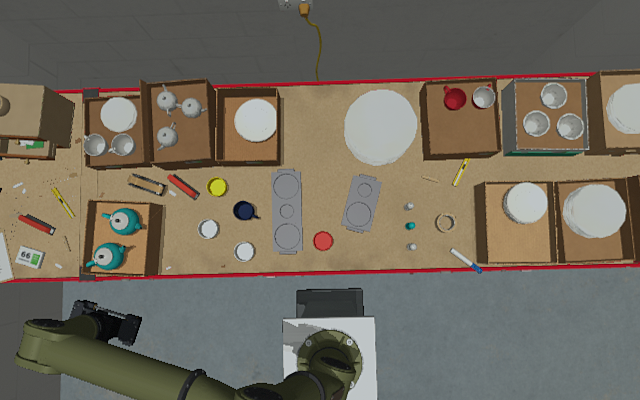

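View pics/side0.png

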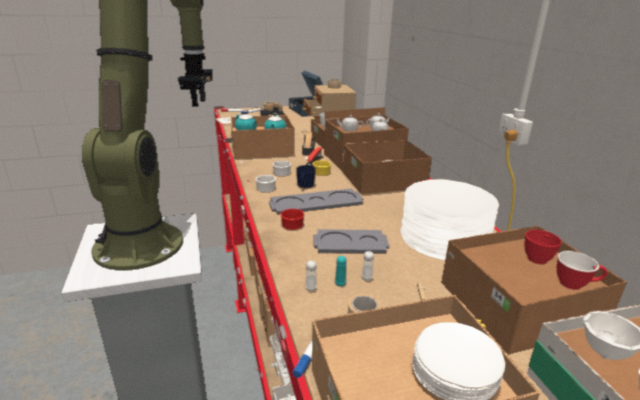

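Top view: white ramekins are at (208,229) and (245,251), with yellow (218,187) and red (323,241) decoys. The navy mug is at (244,211). Glass shakers are at (409,206) and (411,246), with the turquoise decoy at (411,226). The long tray is near (287,211), the short tray near (362,203), and the tape roll at (446,223). I'll confirm with an enlarged crop.

Run:
```python
import cv2
i=cv2.imread('pics/top0.png')
a=cv2.resize(i[165:270,190:340],None,fx=5.3,fy=5.3,interpolation=cv2.INTER_CUBIC);cv2.imwrite('pics/c1.png',a)
a=cv2.resize(i[165:270,335:485],None,fx=5.3,fy=5.3,interpolation=cv2.INTER_CUBIC);cv2.imwrite('pics/c2.png',a)
```

```text
(no output)
```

View pics/c1.png

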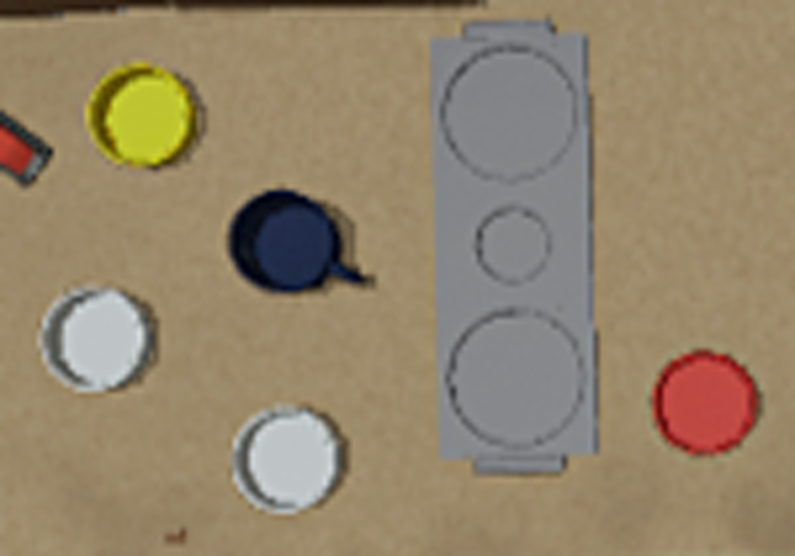

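View pics/c2.png

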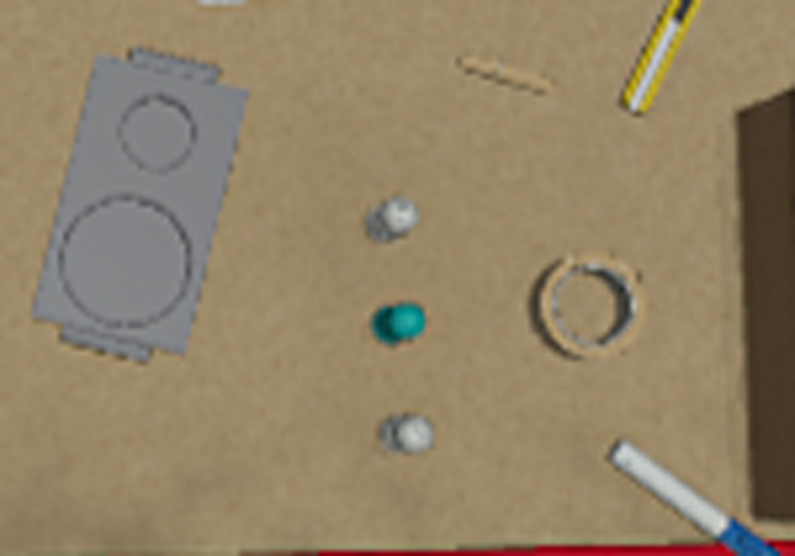

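Crop 1 confirms the two white ramekins (centres 98,338 and 289,458), the navy mug (287,241) with its handle pointing right and down, and the long tray pockets. Crop 2 shows two glass/metal shakers at (400,214) and (414,434), with the turquoise decoy between them. Next I'll localise everything and check with overlays in both views.

```bash
cat > h.py <<'E'
import numpy as np, cv2
def ray(d,uv,z):
    K,E=d['mtx'],d['extrinsics'];v=E[:3,:3]@np.linalg.solve(K,[uv[0],uv[1],1]);o=E[:3,3]
    return o+v*(z-o[2])/v[2]
def proj(d,P):
    E=np.linalg.inv(d['extrinsics']);c=(E[:3,:3]@np.atleast_2d(P).T).T+E[:3,3];p=c@d['mtx'].T
    return p[:,:2]/p[:,2:]
def circ(x,y,z,r):
    t=np.linspace(0,2*np.pi,60);return np.c_[x+r*np.cos(t),y+r*np.sin(t),0*t+z]
def crop(d,objs,u0,v0,u1,v1,s,fn):
    im=cv2.resize(d['pixels'][v0:v1,u0:u1],None,fx=s,fy=s,interpolation=cv2.INTER_CUBIC)
    for x,y,z,r in objs:
        p=(proj(d,circ(x,y,z,r))-[u0,v0]+.5)*s-.5
        cv2.polylines(im,[np.round(p).astype(int)],True,(0,255,0),1)
    cv2.imwrite(fn,im)
E
python3 - <<'E'
from h import *
import pickle
T=pickle.load(open('top0.pkl','rb'));S=pickle.load(open('side0.pkl','rb'))
L={'ramA':(190,98,338,.036,.034),'ramB':(190,289,458,.036,.034),'mug':(190,286,241,.062,.034),'mughandle':(190,368,281,.04,0),
'Ltop':(190,510,113,.012,.044),'Lmid':(190,512,245,.012,.0235),'Lbot':(190,516,378,.012,.044),'Ssm':(335,157,132,.012,.0235),'Slg':(335,125,260,.012,.042),
'shF':(335,400,214,.066,.011),'shN':(335,415,434,.066,.011),'tape':(335,590,306,.037,.0335),'red':(190,706,402,.036,.034),'turq':(335,408,320,.066,.011)}
o=[]
for k,(u0,cx,cy,z,r) in L.items():
    P=ray(T,((cx+.5)/5.3-.5+u0,(cy+.5)/5.3-.5+165),z)
    print(k,P.round(4),np.hypot(*P[:2]).round(3));o.append((P[0],P[1],z,max(r,.003)))
    if k[0]!='L' and k[:2] not in('Ss','Sl'):o.append((P[0],P[1],0,.0305 if k=='mug' else .0135 if z==.066 else r))
crop(T,o,190,165,340,270,5.3,'pics/o1.png')
crop(S,o,230,145,400,310,3.6,'pics/o2.png')
E
```

```text
ramA [0.4681 0.4064 0.036 ] 0.62
ramB [0.3871 0.2823 0.036 ] 0.479
mug [0.5259 0.2777 0.062 ] 0.595
mughandle [0.5003 0.2287 0.04  ] 0.55
Ltop [0.6116 0.137  0.012 ] 0.627
Lmid [0.5235 0.1373 0.012 ] 0.541
Lbot [0.4356 0.1363 0.012 ] 0.456
Ssm [ 0.591  -0.1382  0.012 ] 0.607
Slg [ 0.5067 -0.1143  0.012 ] 0.519
shF [ 0.5272 -0.2863  0.066 ] 0.6
shN [ 0.3877 -0.2897  0.066 ] 0.484
tape [ 0.4669 -0.4108  0.037 ] 0.622
red [0.4162 0.0113 0.036 ] 0.416
turq [ 0.4597 -0.2884  0.066 ] 0.543
```

View pics/o2.png

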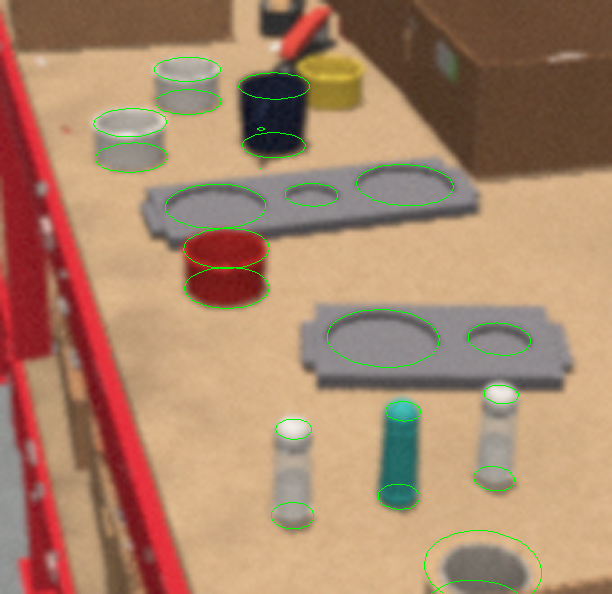

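View pics/o1.png

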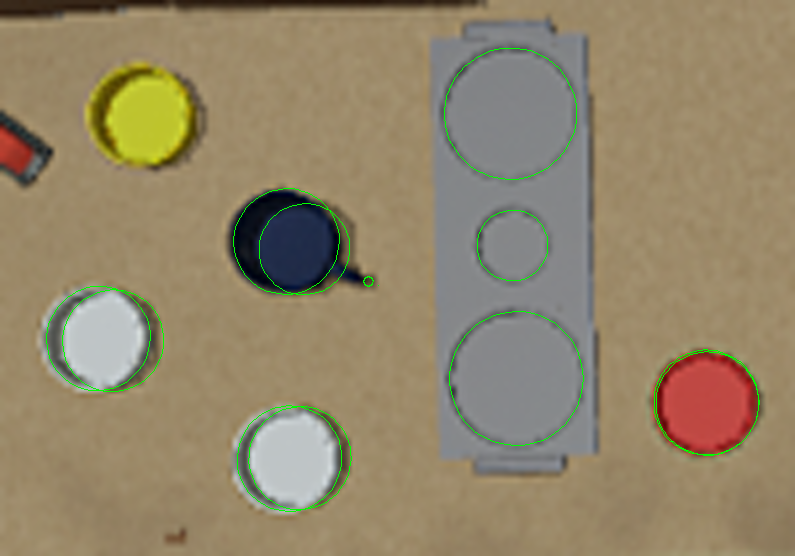

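Overlays agree in both views to about 2 mm. Plan: ramekin A goes to the far pocket, B to the near one and the near shaker to the middle; then the mug and far shaker go to the short tray. I start with ramekin A, jaw along world y.

Call:
{"op": "carry_out", "data": {
  "motion": [
    [[0.268,-0.21,0],0.314],
    [[0.268,-0.21,0],0.314],
    [[0.268,-0.21,0],0.314],
    [[0.268,-0.21,0],0.314],
    [[0.268,-0.21,0],0.314],
    [[0.268,-0.21,0],0.314],
    [[0.268,-0.21,0],0.314],
    [[0.268,-0.21,0],0.314],
    [[0.268,-0.21,0],0.314],
    [[0.268,-0.21,-0.04],0.314],
    [[0.268,-0.21,-0.08],0.314],
    [[0.268,-0.21,-0.12],0.314],
    [[0.268,-0.21,-0.14],0.314],
    [[0.268,-0.21,-0.15],0.314],
    [[0.268,-0.21,-0.15],0.314],
    [[0.268,-0.21,-0.15],0.314],
    [[0.268,-0.21,-0.15],0.314]
  ],
  "grip": -1,
  "squeeze": 20
}}

```text
time: 1.8
position: [0.4688, 0.4097, 0.0745]
tool_rot: [-2.219, -2.223, -0.005]
ft_force: [0.0, -0.5, -0.2]
grip_width: 1.001
```

Call:
{"op": "carry_out", "data": {
  "motion": [
    [[0,-0.002,-0.02],0],
    [[0,-0.002,-0.035],0],
    [[0,-0.002,-0.05],0],
    [[0,-0.002,-0.057],0],
    [[0,-0.002,-0.06],0],
    [[0,-0.002,-0.06],0],
    [[0,-0.002,-0.06],0]
  ]
}}

```text
time: 2.5
position: [0.4684, 0.4069, 0.0131]
tool_rot: [-2.22, -2.223, -0.002]
ft_force: [0.7, -0.6, 0.2]
grip_width: 0.998
```

Run:
```python
from bench import eyes
from h import *
d=eyes.get_image('side');crop(d,[],190,130,350,250,5,'pics/g1.png')
```

```text
(no output)
```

View pics/g1.png

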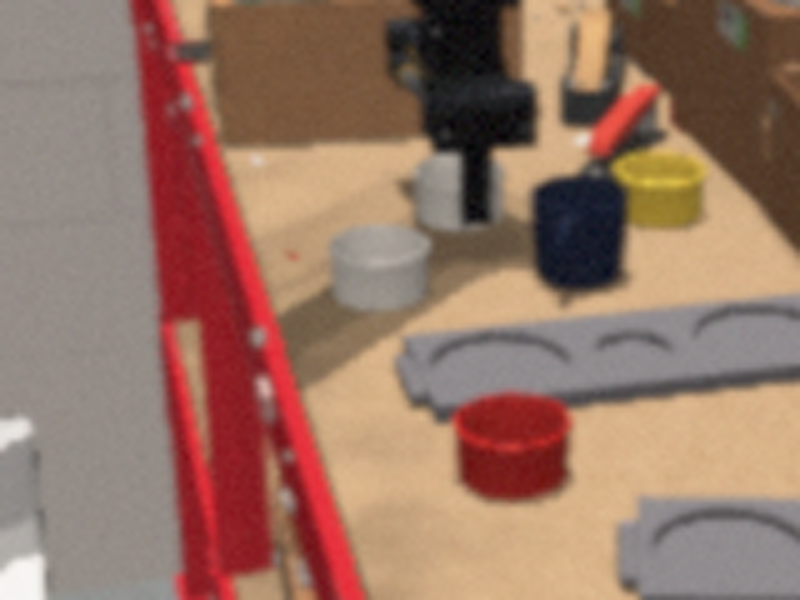

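The fingers straddle ramekin A (crop 460,190) with the near finger in front of it, so I close.

Call:
{"op": "carry_out", "data": {
  "motion": [
    [[0,0,0],0],
    [[0,0,0],0],
    [[0,0,0],0],
    [[0,0,0],0],
    [[0,0,0],0],
    [[0,0,0],0],
    [[0,0,0.005],0],
    [[0,0,0.02],0],
    [[0,0,0.05],0],
    [[0,0,0.09],0],
    [[0,0,0.12],0],
    [[0,0,0.12],0],
    [[0,0,0.12],0]
  ],
  "grip": 1,
  "squeeze": 25
}}

```text
time: 3.85
position: [0.4685, 0.4066, 0.134]
tool_rot: [2.22, 2.223, 0.003]
ft_force: [0.5, 0.3, -0.8]
grip_width: 0.763
```

Call:
{"op": "carry_out", "data": {
  "motion": [
    [[0.143,-0.27,0],0],
    [[0.143,-0.27,0],0],
    [[0.143,-0.27,0],0],
    [[0.143,-0.27,0],0],
    [[0.143,-0.27,0],0],
    [[0.143,-0.27,0],0],
    [[0.143,-0.27,0],0],
    [[0.143,-0.27,0],0],
    [[0.143,-0.27,-0.03],0],
    [[0.143,-0.27,-0.06],0],
    [[0.143,-0.27,-0.08],0],
    [[0.143,-0.27,-0.08],0],
    [[0.143,-0.27,-0.08],0],
    [[0.143,-0.27,-0.08],0]
  ]
}}

```text
time: 5.25
position: [0.6117, 0.1377, 0.054]
tool_rot: [2.218, 2.224, 0.003]
ft_force: [-0.2, -0.1, -1.1]
grip_width: 0.767
```

Run:
```python
from bench import eyes
from h import *
d=eyes.get_image('side');crop(d,[(.6116,.1369,.055-.001+.017,.034),(.6116,.1369,.042,.034)],250,110,410,230,5,'pics/g2.png')
```

```text
(no output)
```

View pics/g2.png

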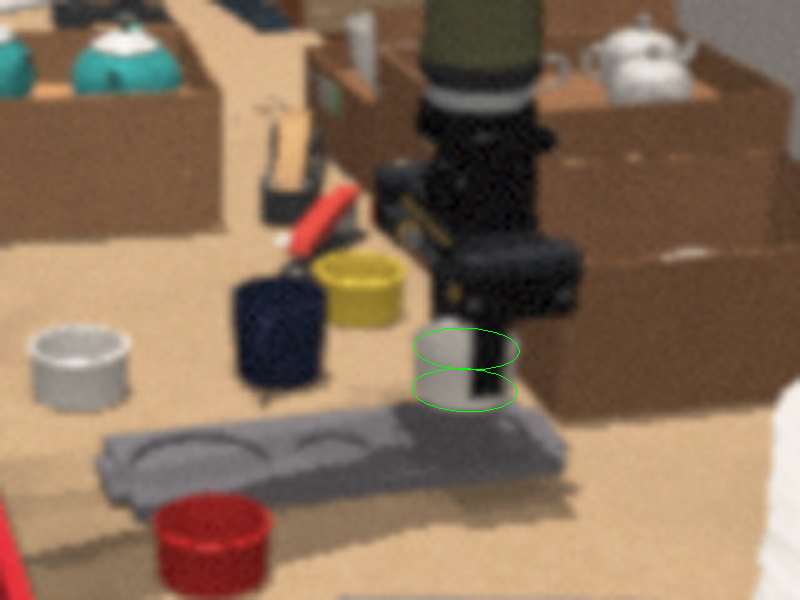

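Ramekin A hangs centred on its predicted ring (crop 465,370). I lower it and release.

Call:
{"op": "carry_out", "data": {
  "motion": [
    [[0,-0.001,-0.012],0],
    [[0,-0.001,-0.024],0],
    [[0,-0.001,-0.03],0],
    [[0,-0.001,-0.034],0],
    [[0,-0.001,-0.0355],0],
    [[0,-0.001,-0.0355],0],
    [[0,-0.001,-0.0355],0]
  ]
}}

```text
time: 6.0
position: [0.6108, 0.1353, 0.0179]
tool_rot: [-2.22, -2.222, 0.001]
ft_force: [-3.6, -0.5, 4.4]
grip_width: 0.765
```

Call:
{"op": "carry_out", "data": {
  "motion": [
    [[0,0,0],0],
    [[0,0,0],0],
    [[0,0,0],0],
    [[0,0,0],0],
    [[0,0,0.02],0],
    [[0,0,0.05],0],
    [[0,0,0.1],0],
    [[-0.05,0.04,0.12],0],
    [[-0.1,0.08,0.12],0],
    [[-0.15,0.11,0.12],0],
    [[-0.2,0.14,0.12],0],
    [[-0.224,0.147,0.12],0],
    [[-0.224,0.147,0.12],0],
    [[-0.224,0.147,0.12],0],
    [[-0.224,0.147,0.12],0]
  ],
  "grip": -1
}}

```text
time: 7.5
position: [0.3875, 0.2824, 0.1373]
tool_rot: [2.219, 2.223, 0.002]
ft_force: [-0.0, 0.0, 0.3]
grip_width: 1.0
```

Call:
{"op": "carry_out", "data": {
  "motion": [
    [[0,0.001,-0.04],0],
    [[0,0.001,-0.08],0],
    [[0,0.001,-0.1],0],
    [[0,0.001,-0.115],0],
    [[0,0.001,-0.122],0],
    [[0,0.001,-0.124],0],
    [[0,0.001,-0.124],0],
    [[0,0.001,-0.124],0]
  ]
}}

```text
time: 8.3
position: [0.388, 0.2838, 0.014]
tool_rot: [2.221, 2.222, 0.003]
ft_force: [0.6, -0.5, 0.6]
grip_width: 1.0
```

Run:
```python
from bench import eyes
from h import *
d=eyes.get_image('side');crop(d,[(.6116,.1369,.041,.034),(.6116,.1369,.005,.034)],230,130,390,250,5,'pics/g3.png')
```

```text
(no output)
```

View pics/g3.png

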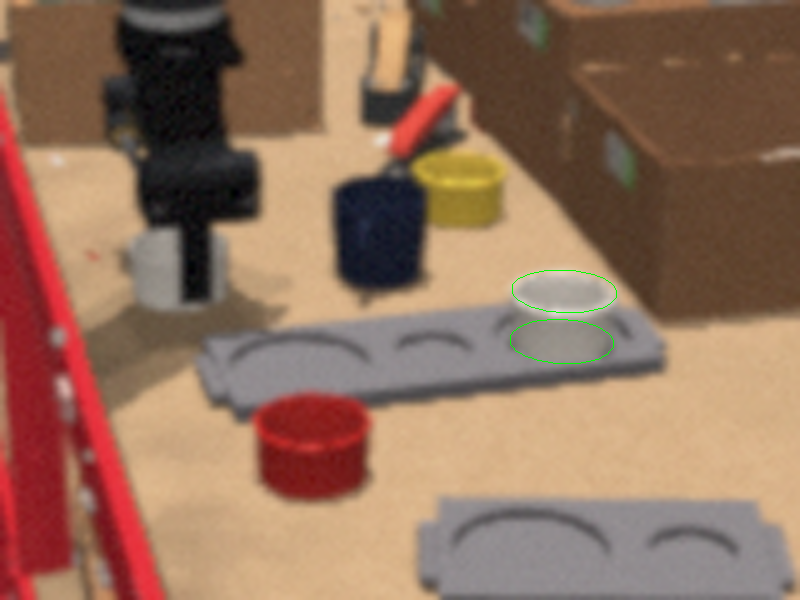

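Ramekin A sits in its pocket matching the predicted rings (565,315). The fingers straddle ramekin B (180,265), so I grip it and carry it over.

Call:
{"op": "carry_out", "data": {
  "motion": [
    [[0,0,0],0],
    [[0,0,0],0],
    [[0,0,0],0],
    [[0,0,0],0],
    [[0,0,0],0],
    [[0,0,0],0],
    [[0,0,0.005],0],
    [[0,0,0.02],0],
    [[0,0,0.05],0],
    [[0,0,0.08],0],
    [[0.02,-0.05,0.08],0],
    [[0.035,-0.09,0.08],0],
    [[0.046,-0.13,0.08],0],
    [[0.048,-0.147,0.08],0],
    [[0.048,-0.147,0.08],0],
    [[0.048,-0.147,0.06],0],
    [[0.048,-0.147,0.04],0],
    [[0.048,-0.147,0.04],0],
    [[0.048,-0.147,0.04],0]
  ],
  "grip": 1
}}

```text
time: 10.25
position: [0.4345, 0.1372, 0.0531]
tool_rot: [-2.218, -2.224, 0.001]
ft_force: [0.1, -0.3, -0.7]
grip_width: 0.764
```

Call:
{"op": "carry_out", "data": {
  "motion": [
    [[0.001,-0.001,-0.012],0],
    [[0.001,-0.001,-0.024],0],
    [[0.001,-0.001,-0.03],0],
    [[0.001,-0.001,-0.033],0],
    [[0.001,-0.001,-0.0345],0],
    [[0.001,-0.001,-0.0345],0],
    [[0.001,-0.001,-0.0345],0]
  ]
}}

```text
time: 10.95
position: [0.4364, 0.1356, 0.0188]
tool_rot: [2.22, 2.223, 0.001]
ft_force: [-0.2, -0.7, -1.3]
grip_width: 0.765
```

Call:
{"op": "carry_out", "data": {
  "motion": [
    [[0,0,0],0],
    [[0,0,0],0],
    [[0,0,0],0],
    [[0,0,0],0],
    [[0,0,0.02],0],
    [[0,0,0.05],0],
    [[0,0,0.1],0],
    [[0.03,-0.04,0.13],0],
    [[0.05,-0.09,0.13],0],
    [[0.06,-0.14,0.13],0],
    [[0.06,-0.19,0.13],0],
    [[0.05,-0.24,0.13],0],
    [[0.03,-0.29,0.13],0],
    [[0.01,-0.34,0.13],0],
    [[-0.02,-0.38,0.13],0],
    [[-0.046,-0.425,0.13],0],
    [[-0.047,-0.426,0.13],0],
    [[-0.047,-0.426,0.13],0],
    [[-0.047,-0.426,0.13],0],
    [[-0.047,-0.426,0.13],0]
  ],
  "grip": -1
}}

```text
time: 12.95
position: [0.39, -0.2891, 0.1485]
tool_rot: [-2.217, -2.225, -0.001]
ft_force: [0.2, 0.5, -0.5]
grip_width: 0.999
```

Call:
{"op": "carry_out", "data": {
  "motion": [
    [[-0.002,0,-0.04],0],
    [[-0.002,0,-0.08],0],
    [[-0.002,0,-0.1],0],
    [[-0.002,0,-0.115],0],
    [[-0.002,0,-0.125],0],
    [[-0.002,0,-0.1285],0],
    [[-0.002,0,-0.1285],0],
    [[-0.002,0,-0.1285],0]
  ]
}}

```text
time: 13.75
position: [0.3879, -0.2907, 0.0208]
tool_rot: [2.219, 2.223, 0.001]
ft_force: [0.4, 0.5, 0.2]
grip_width: 1.001
```

Run:
```python
from bench import eyes
from h import *
d=eyes.get_image('side');crop(d,[(.6116,.1369,.041,.034),(.4356,.1365,.041,.034),(.4356,.1365,.005,.034)],230,150,390,310,3.75,'pics/g4.png')
```

```text
(no output)
```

View pics/g4.png

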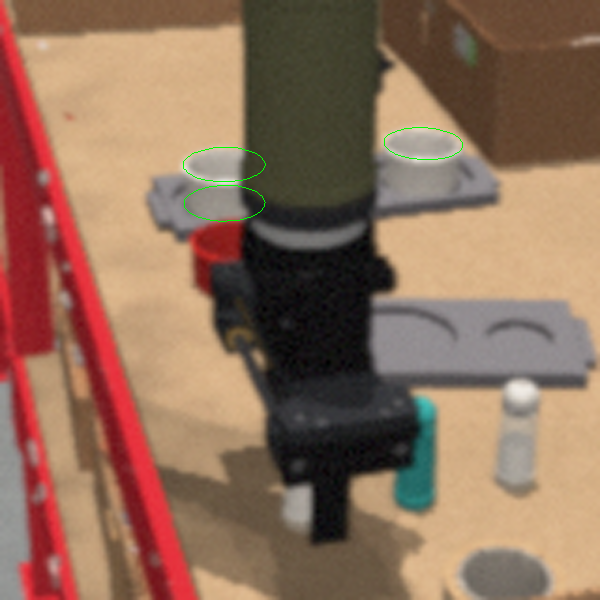

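Both ramekins are in their pockets. The gripper is around the near shaker (300,505) and clear of the turquoise one. I grip it and carry it to the long tray's middle pocket.

Call:
{"op": "carry_out", "data": {
  "motion": [
    [[0,0,0],0],
    [[0,0,0],0],
    [[0,0,0],0],
    [[0,0,0],0],
    [[0,0,0],0],
    [[0,0,0],0],
    [[0,0,0],0],
    [[0,0,0],0],
    [[0,0,0],0],
    [[0,0,0.005],0],
    [[0,0,0.03],0],
    [[0,0,0.07],0],
    [[0,0,0.11],0],
    [[0,0,0.13],0]
  ],
  "grip": 1
}}

```text
time: 15.2
position: [0.3882, -0.2917, 0.1537]
tool_rot: [2.218, 2.219, 0.003]
ft_force: [0.9, 0.0, -0.3]
grip_width: 0.273
```

Call:
{"op": "carry_out", "data": {
  "motion": [
    [[0.03,0.03,0],0],
    [[0.05,0.07,0],0],
    [[0.07,0.11,0],0],
    [[0.09,0.15,0],0],
    [[0.1,0.2,0],0],
    [[0.11,0.24,0],0],
    [[0.12,0.29,0],0],
    [[0.13,0.34,0],0],
    [[0.135,0.38,0],0],
    [[0.1355,0.41,0],0],
    [[0.1355,0.4275,0],0],
    [[0.1355,0.4275,0],0],
    [[0.1355,0.4275,0],0],
    [[0.1355,0.4275,-0.03],0],
    [[0.1355,0.4275,-0.06],0],
    [[0.1355,0.4275,-0.09],0],
    [[0.1355,0.4275,-0.1],0],
    [[0.1355,0.4275,-0.1],0],
    [[0.1355,0.4275,-0.1],0]
  ]
}}

```text
time: 17.1
position: [0.5236, 0.1362, 0.0514]
tool_rot: [2.221, 2.221, 0.002]
ft_force: [0.5, 0.3, 0.5]
grip_width: 0.272
```

Run:
```python
from bench import eyes
from h import *
d=eyes.get_image('side');z=.05-.0208
crop(d,[(.5235,.137,z,.0135),(.5235,.137,.012,.0235),(.5235,.137,z+.066,.011)],260,130,380,220,6.5,'pics/g5.png')
```

```text
(no output)
```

View pics/g5.png

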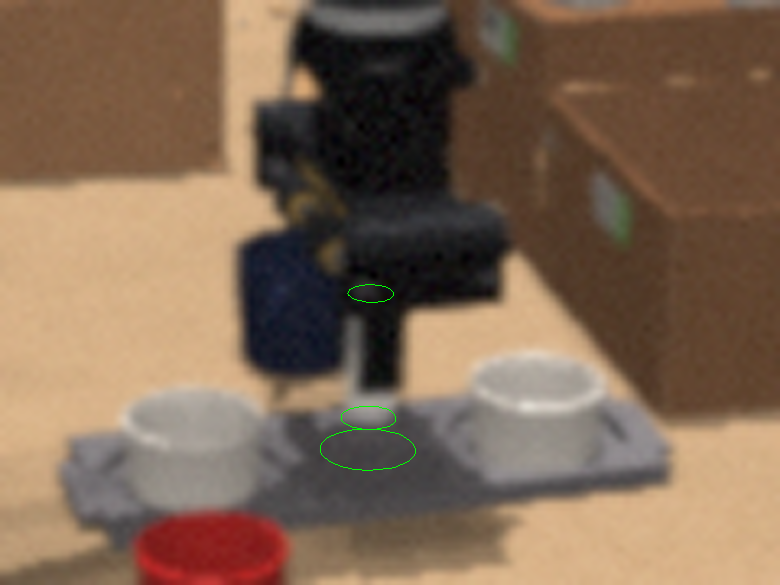

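The shaker hangs over the middle pocket and matches the prediction (370,418). I lower, release, and then turn towards the mug.

Call:
{"op": "carry_out", "data": {
  "motion": [
    [[0,0.001,-0.01],0],
    [[0,0.001,-0.018],0],
    [[0,0.001,-0.022],0],
    [[0,0.001,-0.025],0],
    [[0,0.001,-0.026],0],
    [[0,0.001,-0.026],0],
    [[0,0.001,-0.026],0]
  ]
}}

```text
time: 17.85
position: [0.5224, 0.1379, 0.025]
tool_rot: [-2.22, -2.222, 0.001]
ft_force: [-3.9, -0.5, 7.1]
grip_width: 0.274
```

Call:
{"op": "carry_out", "data": {
  "motion": [
    [[0,0,0],0],
    [[0,0,0],0],
    [[0,0,0],0],
    [[0,0,0.02],0],
    [[0,0,0.05],0],
    [[0,0,0.1],0],
    [[0,0,0.13],-0.15],
    [[0,0.02,0.13],-0.3],
    [[0,0.04,0.13],-0.45],
    [[0,0.06,0.13],-0.6],
    [[0,0.08,0.13],-0.75],
    [[0,0.1,0.13],-0.9],
    [[0,0.11,0.13],-1.05],
    [[0,0.12,0.13],-1.2],
    [[0,0.13,0.13],-1.35],
    [[0.001,0.14,0.13],-1.5],
    [[0.002,0.14,0.13],-1.65],
    [[0.002,0.14,0.13],-1.8],
    [[0.002,0.14,0.13],-1.95],
    [[0.002,0.14,0.13],-2.053]
  ],
  "grip": -1
}}

```text
time: 19.85
position: [0.5245, 0.278, 0.1537]
tool_rot: [3.049, -0.756, -0.0]
ft_force: [0.2, -1.0, 0.2]
grip_width: 0.996
```

Call:
{"op": "carry_out", "data": {
  "motion": [
    [[0,0,0],0],
    [[0,0,0],0],
    [[0,0,0],0]
  ]
}}

```text
time: 20.15
position: [0.5245, 0.278, 0.154]
tool_rot: [3.052, -0.745, -0.0]
ft_force: [-0.6, -0.5, -0.0]
grip_width: 0.998
```

Run:
```python
from bench import get_state
from scipy.spatial.transform import Rotation as R
s=get_state();x=R.from_rotvec(s['tool_rot']).as_matrix()[:,0]
import numpy as np
print(s['position'],np.degrees(np.arctan2(x[1],x[0])),s['joint_positions'].round(2))
```

```text
[0.52450212 0.27799078 0.15395144] -27.45498689620829 [-0.88  0.25  0.41  1.7  -0.11  1.21 -0.93]
```

Call:
{"op": "carry_out", "data": {
  "motion": [
    [[0.001,0,-0.04],0],
    [[0.001,0,-0.07],0],
    [[0.001,0,-0.09],0],
    [[0.001,0,-0.11],0],
    [[0.001,0,-0.125],0],
    [[0.001,0,-0.132],0],
    [[0.001,0,-0.132],0],
    [[0.001,0,-0.132],0]
  ]
}}

```text
time: 20.95
position: [0.5262, 0.2783, 0.0229]
tool_rot: [-3.05, 0.748, -0.001]
ft_force: [-0.9, 0.2, 0.4]
grip_width: 1.0
```

Run:
```python
from bench import eyes
from h import *
d=eyes.get_image('side');z=.005
crop(d,[(.5235,.137,z,.0135),(.5235,.137,z+.066,.011)],260,130,380,220,6.5,'pics/g6.png')
```

```text
(no output)
```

View pics/g6.png

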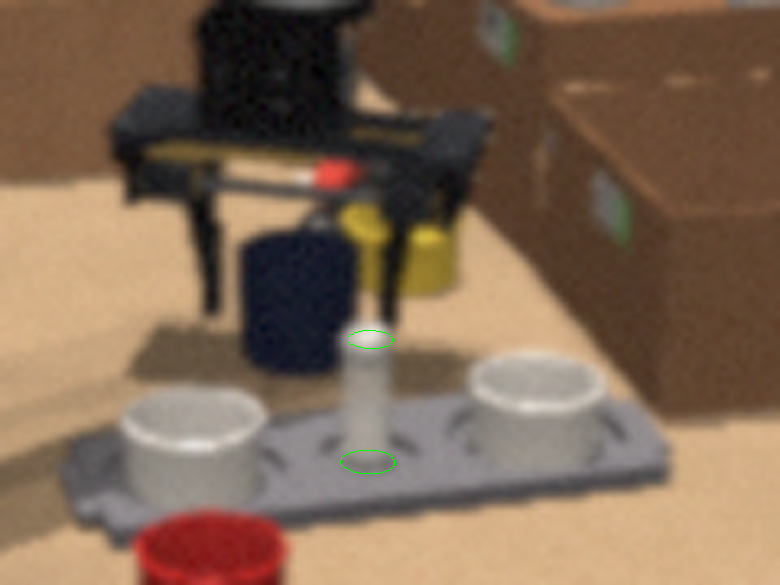

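The shaker stands upright in the middle pocket. The mug sits between the fingers (300,300), so I grip it and carry it to the short tray.

Call:
{"op": "carry_out", "data": {
  "motion": [
    [[0,0,0],0],
    [[0,0,0],0],
    [[0,0,0],0],
    [[0,0,0],0],
    [[0,0,0],0],
    [[0,0,0],0],
    [[0,0,0],0],
    [[0,0,0.005],0],
    [[0,0,0.03],0],
    [[0,0,0.07],0],
    [[0,0,0.11],0],
    [[0,0,0.137],0],
    [[0,0,0.137],0]
  ],
  "grip": 1,
  "squeeze": 30
}}

```text
time: 22.3
position: [0.5282, 0.2789, 0.1634]
tool_rot: [-3.045, 0.748, -0.009]
ft_force: [0.4, 0.3, -2.9]
grip_width: 0.757
```

Call:
{"op": "carry_out", "data": {
  "motion": [
    [[0,-0.03,0],0],
    [[0,-0.07,0],0],
    [[-0.005,-0.11,0],0],
    [[-0.01,-0.15,0],0],
    [[-0.015,-0.19,0],0],
    [[-0.02,-0.23,0],0],
    [[-0.02,-0.27,0],0],
    [[-0.02,-0.31,0],0],
    [[-0.02,-0.35,0],0],
    [[-0.02,-0.38,0],0],
    [[-0.02,-0.392,0],0],
    [[-0.02,-0.392,-0.03],0],
    [[-0.02,-0.392,-0.06],0],
    [[-0.02,-0.392,-0.09],0],
    [[-0.02,-0.392,-0.1],0],
    [[-0.02,-0.392,-0.1],0],
    [[-0.02,-0.392,-0.1],0],
    [[-0.02,-0.392,-0.1],0]
  ]
}}

```text
time: 24.1
position: [0.5069, -0.114, 0.0605]
tool_rot: [-3.051, 0.748, -0.004]
ft_force: [1.0, -0.2, -1.7]
grip_width: 0.755
```

Run:
```python
from bench import eyes,get_state
from h import *
z=get_state()['position'][2]-.0229
d=eyes.get_image('side')
crop(d,[(.5067,-.1143,z,.0305),(.5067,-.1143,.012,.042),(.5067,-.1143,z+.062,.034)],290,160,410,250,6.5,'pics/g7.png')
```

```text
(no output)
```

View pics/g7.png

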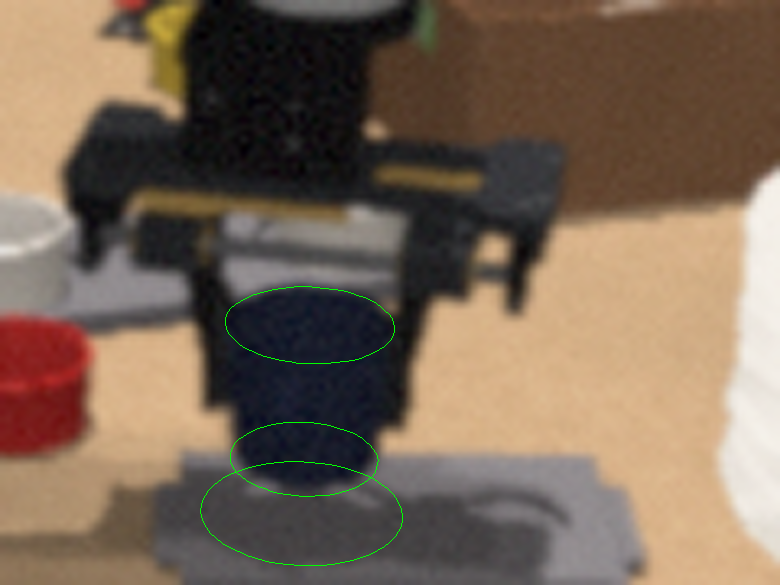

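The mug is over its pocket within about 2 mm of prediction (base 307,460). I lower and release, then go to the far shaker with the jaw turned across the short tray.

Call:
{"op": "carry_out", "data": {
  "motion": [
    [[0,0,-0.012],0],
    [[0,0,-0.022],0],
    [[0,0,-0.028],0],
    [[0,0,-0.031],0],
    [[0,0,-0.0325],0],
    [[0,0,-0.0325],0],
    [[0,0,-0.0325],0]
  ]
}}

```text
time: 24.85
position: [0.5046, -0.1139, 0.0274]
tool_rot: [-3.05, 0.748, 0.005]
ft_force: [-6.9, 1.8, 11.8]
grip_width: 0.757
```

Call:
{"op": "carry_out", "data": {
  "motion": [
    [[0,0,0],0],
    [[0,0,0],0],
    [[0,0,0],0],
    [[0,0,0.02],0],
    [[0,0,0.05],0],
    [[0,0,0.09],0],
    [[0,0,0.125],0],
    [[0,-0.02,0.125],-0.15],
    [[0.005,-0.04,0.125],-0.3],
    [[0.01,-0.06,0.125],-0.45],
    [[0.015,-0.08,0.125],-0.6],
    [[0.02,-0.1,0.125],-0.75],
    [[0.02,-0.12,0.125],-0.9],
    [[0.02,-0.14,0.125],-1.05],
    [[0.02,-0.16,0.125],-1.2],
    [[0.02,-0.172,0.125],-1.3],
    [[0.02,-0.172,0.125],-1.365],
    [[0.02,-0.172,0.125],-1.365],
    [[0.02,-0.172,0.125],-1.365],
    [[0.02,-0.172,0.125],-1.365]
  ],
  "grip": -1
}}

```text
time: 26.85
position: [0.5258, -0.2855, 0.1515]
tool_rot: [-1.898, 2.503, 0.0]
ft_force: [0.3, 0.1, -0.7]
grip_width: 0.996
```

Descend to z 0.021 at (0.527, -0.286).

Call:
{"op": "carry_out", "data": {
  "motion": [
    [[0.001,-0.001,-0.04],0],
    [[0.001,-0.001,-0.07],0],
    [[0.001,-0.001,-0.1],0],
    [[0.001,-0.001,-0.115],0],
    [[0.001,-0.001,-0.125],0],
    [[0.001,-0.001,-0.1305],0],
    [[0.001,-0.001,-0.1305],0],
    [[0.001,-0.001,-0.1305],0]
  ]
}}

```text
time: 27.65
position: [0.5273, -0.2875, 0.0222]
tool_rot: [-1.895, 2.504, -0.002]
ft_force: [0.3, -0.7, -0.8]
grip_width: 0.998
```

Run:
```python
from bench import eyes,get_state
from h import *
d=eyes.get_image('side')
crop(d,[(.5067,-.1143,.005,.0305),(.5067,-.1143,.067,.034)],290,180,410,300,5,'pics/g8.png')
```

```text
(no output)
```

View pics/g8.png

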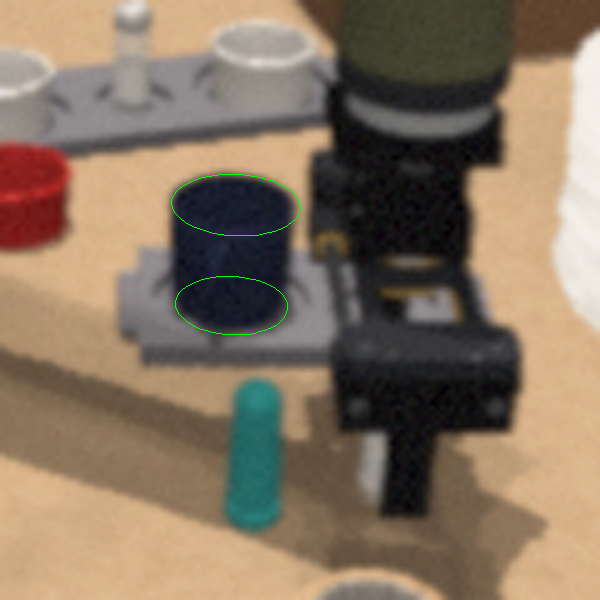

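The mug stands in its pocket (232,255), close to the predicted rings. The gripper is round the far shaker (375,465), so I grip it and move to the small pocket.

Call:
{"op": "carry_out", "data": {
  "motion": [
    [[0,0,0],0],
    [[0,0,0],0],
    [[0,0,0],0],
    [[0,0,0],0],
    [[0,0,0],0],
    [[0,0,0],0],
    [[0,0,0],0],
    [[0,0,0],0],
    [[0,0,0],0],
    [[0,0,0.005],0],
    [[0,0,0.03],0],
    [[0,0,0.07],0],
    [[0,0,0.11],0],
    [[0,0,0.12],0]
  ],
  "grip": 1,
  "squeeze": 25
}}

```text
time: 29.1
position: [0.5286, -0.2889, 0.146]
tool_rot: [-1.893, 2.503, -0.01]
ft_force: [-0.0, 0.6, -0.4]
grip_width: 0.275
```

Call:
{"op": "carry_out", "data": {
  "motion": [
    [[0.012,0.03,0],0],
    [[0.027,0.065,0],0],
    [[0.042,0.1,0],0],
    [[0.057,0.13,0],0],
    [[0.063,0.145,0],0],
    [[0.064,0.1495,0],0],
    [[0.064,0.1495,0],0],
    [[0.064,0.1495,-0.03],0],
    [[0.064,0.1495,-0.06],0],
    [[0.064,0.1495,-0.08],0],
    [[0.064,0.1495,-0.09],0],
    [[0.064,0.1495,-0.09],0],
    [[0.064,0.1495,-0.09],0],
    [[0.064,0.1495,-0.09],0]
  ]
}}

```text
time: 30.5
position: [0.5914, -0.1384, 0.0525]
tool_rot: [-1.894, 2.505, -0.003]
ft_force: [0.3, 0.4, -0.2]
grip_width: 0.27
```

Run:
```python
from bench import eyes,get_state
from h import *
z=get_state()['position'][2]-.0222
d=eyes.get_image('side')
crop(d,[(.591,-.1382,z,.0135),(.591,-.1382,.012,.0235)],290,160,410,250,6.5,'pics/g9.png')
```

```text
(no output)
```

View pics/g9.png

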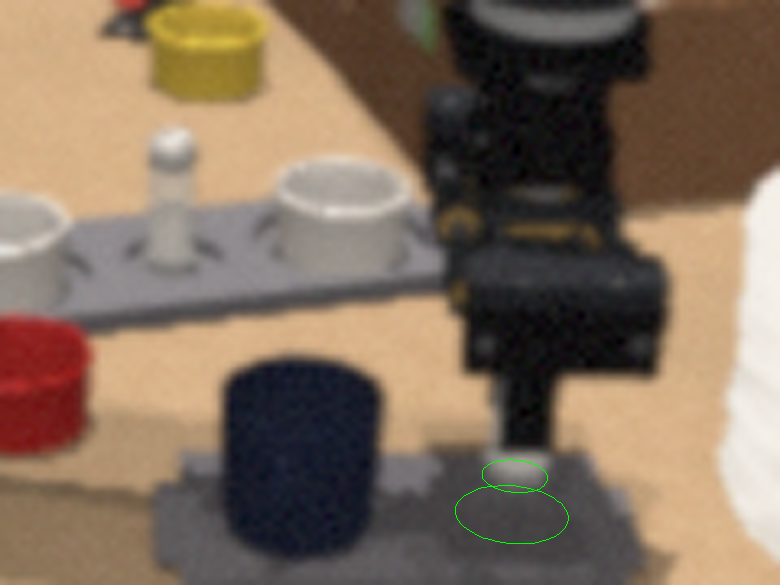

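The shaker is over the small pocket, about 1 mm right of prediction (520,470). I lower, release, and retreat.

Call:
{"op": "carry_out", "data": {
  "motion": [
    [[-0.001,0,-0.01],0],
    [[-0.001,0,-0.018],0],
    [[-0.001,0,-0.022],0],
    [[-0.001,0,-0.0245],0],
    [[-0.001,0,-0.0255],0],
    [[-0.001,0,-0.0255],0],
    [[-0.001,0,-0.0255],0]
  ]
}}

```text
time: 31.25
position: [0.5894, -0.1375, 0.026]
tool_rot: [1.896, -2.505, -0.001]
ft_force: [-3.3, 0.6, 4.8]
grip_width: 0.27
```

Call:
{"op": "carry_out", "data": {
  "motion": [
    [[0,0,0],0],
    [[0,0,0],0],
    [[0,0,0],0],
    [[0,0,0.02],0],
    [[0,0,0.05],0],
    [[0,0,0.09],0],
    [[0,0,0.13],0],
    [[0,0,0.18],0],
    [[-0.01,-0.04,0.22],0],
    [[-0.03,-0.08,0.22],0],
    [[-0.05,-0.12,0.22],0],
    [[-0.07,-0.16,0.22],0],
    [[-0.1,-0.2,0.22],0],
    [[-0.13,-0.24,0.22],0],
    [[-0.16,-0.28,0.22],0],
    [[-0.19,-0.31,0.22],0],
    [[-0.19,-0.31,0.22],0],
    [[-0.19,-0.31,0.22],0]
  ],
  "grip": -1
}}

```text
time: 33.05
position: [0.3983, -0.4486, 0.2456]
tool_rot: [-1.891, 2.508, -0.0]
ft_force: [-0.1, 1.2, 0.3]
grip_width: 1.002
```

Run:
```python
from bench import eyes,get_state
from h import *
o=[(.591,-.1382,.005,.0135),(.591,-.1382,.071,.011),(.5067,-.1143,.067,.034),(.5067,-.1143,.005,.0305),(.5235,.137,.071,.011),(.6116,.1369,.041,.034),(.4356,.1365,.041,.034)]
a=eyes.get_image('top');b=eyes.get_image('side')
crop(a,o,260,160,400,265,5.6,'pics/f1.png')
crop(b,o,260,160,400,265,5.6,'pics/f2.png')
```

```text
(no output)
```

View pics/f1.png

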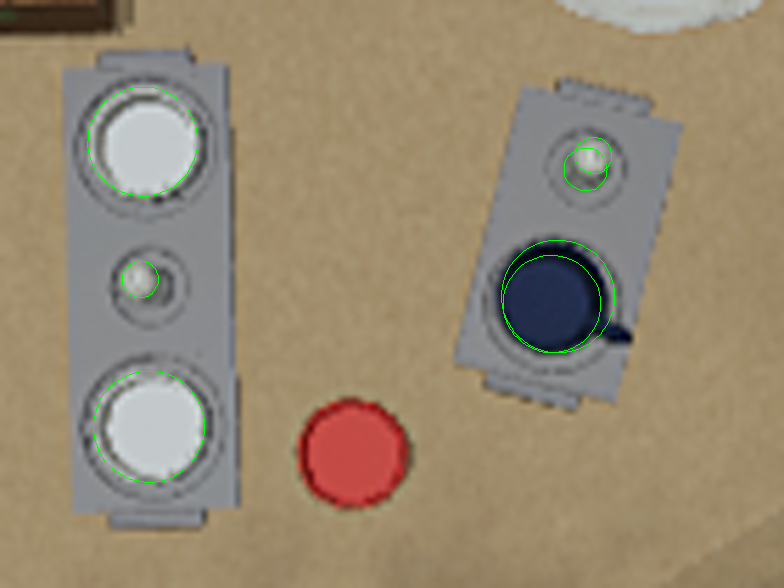

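```bash
python3 -c "
from bench import ticket,get_state
print(get_state()['time']);print(ticket.close_job())"
```

```text
33.15
the job is handed in; nothing more can be done
None
```

Both kits are made up and the job is handed in at 33 s of the 122 s allowed.

- **Long tray:** the two white ramekins are in the large end pockets, and the near shaker is in the small middle one.
- **Short tray:** the mug is in the large pocket and the far shaker in the small one.
- **Left alone:** I did not reach for the tape roll, the pegs, or the red, yellow and turquoise look-alikes.

**Last checks:** The final top view shows all five parts upright in their pockets, within about 2 mm of where I predicted. The gripper was open and clear of everything. The wrist felt floor contact when I set down ramekin A, both shakers and the mug, at 4 to 12 N upward. For ramekin B I felt none, so it was released within about 1 mm of the floor. It showed no visible tilt or offset afterwards.

**Not checked:** I could not view the final side picture because the picture limit was reached. I had already seen every part but the last shaker standing in its pocket from the side; that one I checked only from above.

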